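# Reset the turns counter and spread a new snap ring over the bagel former's shaft

### The arm

A 7-joint arm with a two-finger parallel gripper is mounted at the origin on the work surface. World frame = base frame: x ahead of the robot, y to its left, z up, the work surface at z = 0. Lengths are in m, angles in rad, forces in N, time in s.
With the tool pointing down it reaches from about 0.425 to 0.925 m from the base axis. Payload 6.8 kg.
Tool frame: the origin (TCP) lies midway between the tips of the shut fingers; the grasp point (between the pads) lies 19 mm behind it; z points along the fingers, x is the direction in which the jaws open and shut, and the axes are right-handed (so a half turn about z gives the same grasp; the last joint's range is limited). The gripper opens to 85 mm and grips with 20 to 120 N. Pads are 22 mm wide; open, the fingers measure 114 mm over their backs; the gripper's body (76 mm by 85 mm) begins 54 mm behind the grasp point. The pads swing forward as they close: fully open they stand 13 mm farther back than shut.
Start: joints at [1.018, 0.477, 0.022, 1.555, -0.011, 1.109, -0.083], TCP at [0.29, -0.609, 0.231] pointing down, gripper open.
Joint ranges: [-2.96, 2.96], [-0.34, 2.1], [-1.41, 1.46], [0.24, 2.44], [-1.37, 4.51], [0.17, 1.92], [-2.96, 2.96]. Speed limits (rad/s): [2.39, 2.39, 3.14, 3.14, 3.14, 3.14, 3.14].

### API

Orientations are given as a unit quaternion [w, x, y, z].
In Python, from station import bot, imaging, nets gives the robot as it stands. The module is installed in compiled form; this text tells all that it offers.
- The arm moves only by the tool apply_moves, never from a script. Its argument "moves" is text: rows parted by semicolons, each of 7 numbers parted by spaces: the gripper command: -1 is fully open, 1 is shut, values between are in proportion, then the shift along the tool's x, y, z normalised to -1 to 1, where 1 is 120 mm, then the turn, a rotation vector about the tool's x, y, z normalised to -1 to 1, where 1 is 4 degrees. In form: hand dx dy dz rx ry rz; .... A call has 1 to 12 rows; each row shifts and turns the commanded pose from where the row before left it, along the tool's axes as they then stand; what a row does not reach is not made up. A row lasts 1/12 s, in which the tool goes at most 41.7 mm and 7.16 degrees, less where a joint would pass 70% of its speed; a pose out of reach is approached as far as the arm can. A call with a number of a shift or a turn outside -1 to 1 is refused whole. A call with a gripper value outside its range is refused whole. The fingers move at their own pace and stop on an object; "force" is the grip in N (left out, the last holds). Time passes only in rows, so rows that do not move let the fingers close. It gives the time, the measured TCP pose, the force and the opening at its end, in the units of the state.
- bot.get_obs(): the state, without advancing time (a new reading comes with each control period).
- imaging.read_camera(name): name is "scene" or "top" or "wrist"; returns a dict with "image" (420x560x3 uint8, red, green, blue), "fx", "fy", "cx", "cy" (pixels), "dist_coeffs" ([k1, k2, p1, p2, k3] as OpenCV has them; the pictures are not rectified), "view" (4x4, takes a point from world to camera coordinates); the wrist camera has in their place "mount" (4x4, takes a point from camera to tool coordinates, whose origin is the TCP and whose axes are the tool frame's). Camera axes: x right, y down, z forward; pixel columns grow to the right and rows downward; lengths in m; the calibration is good to about 2 mm. A picture is of the moment at which its call begins: read the wrist's pose just before it. There is no depth.
- bot.hand_in(): hands the job in, once; it reports no verdict.
Trained networks look in a picture, given as the dict that the camera call returned (one of the last four; its "shot" number tells which), for a name from the list of things; names that differ only in an ending like _2 or _b are one class to them, and where a whole thing is asked for, a point or a joint stands for the part that bears it (a point fixed in the world has none). Each returns a list of dicts, best first, with "score" (0 to 1); they miss things now and then, are a little off and sometimes report something else, mostly with a low value. They report only what shows in the picture. A call takes as long as a camera call. They do not tell look-alikes from the thing itself.
- nets.spot_in(picture, name): "rect" ([left, top, right, bottom] in pixels, round what is visible of it).
- nets.outline_of(picture, name): "region" (420x560 bool, what is visible of it) and "rect" ([left, top, right, bottom] in pixels, round what is visible of it).
- nets.spot_point(picture, name): "location" ([column, row] in pixels: a listed point, or the origin of a listed thing).
The state is a dict: "t": time; "q": joint angles; "joint_vel": joint speeds; "joint_torque": joint torques, N m; "eef_pos": TCP position; "tool_rot": TCP orientation; "contact_force": force on the tool from outside, world axes, zero at the start; "torque": the same for the moment, N m; "gripper_width": opening from 0.0 (shut) to 1.0 (fully open).
Only numpy, scipy, OpenCV 4.12 (cv2) and the standard library are available. Lean on these libraries where they do the work, as an engineer would, in place of code of your own. Each camera call takes 0.05 s, during which the arm holds its last target.

### The job

The bagel former on the bench gets a new snap ring: first turn its counter's reset knob back to the zero stop. Then squeeze the circlip pliers waiting in their stand so that they spread the ring on their tips, lift pliers and ring out, slide the spread ring down over the upright shaft stub until it lies flat on the hub face, level with the groove, and finish there still holding the pliers squeezed and the ring spread. Leave the grease jar, end cap, wrench and bagel around them where they are.

Things in the scene. Friction and masses are not known exactly. Their poses are not given: they have to be found in the camera images.
- machine: White low drive case of a bagel former, fixed, 170 (x) x 270 (y) x 50 mm high; origin at the centre of its underside, z up. On its top: the steel shaft stub at case (0, 75) mm and the counter's reset knob at case (0, -85) mm. It and the pliers stand swap sides of the table from run to run.
- hub_face (a point): Point on the axis of the upright shaft stub, level with the hub face (62 mm above the table). The hub is a dark disc 60 mm across, 12 mm above the case. From the hub face upwards: the ring groove (37 mm across, from 0 to 7 mm), the shaft head (43 mm across, 7 to 20 mm), and a taper to 34 mm across at its end, 26 mm above the hub face.
- knob (a joint): Turn of the reset knob (rad): 0 is the zero stop, it grows clockwise seen from above (start 0.7 to 1.3); it turns stiffly (0.04 N m) and stays where it is left. The black grip bar is 42 mm long, 14 mm wide, 32 mm high, along the case's x axis at 0.
- knob_grip (a point): On the knob's axis at the height to grip it, 37 mm above the case top and 7 mm below the top of the grip bar; the bar's underside, a disc 44 mm across, is 23 mm below this point.
- pliers: Circlip pliers, 160 mm high, about 0.22 kg, standing upright in the stand, tips down, held only by a cross bar (68 mm long along pliers x) lying in two open-topped notches 12 mm deep. Lift straight up. Origin midway between the tip ends, z up, y the line on which the tips spread and the handles close. The pins of the tips stand in the ear holes of the snap ring from above, and shoulders lie just above the ears.
- pliers_grip (a point): Midway between the two black handles, 135 mm above the tip ends: the place to squeeze, along pliers y. The handles are 14 mm wide (x), run from 80 to 160 mm above the tip ends, and stand in a V: 55 mm over their outsides here when relaxed, 61 mm at the top; squeezed to their stop they are parallel and 32 mm over their outsides.
- jaw_left (a joint): Turn of the pliers' left jaw (rad), the right one mirrors it: 0 relaxed, about 0.17 to 0.19 squeezed to the stop, tips fully spread. Handles squeezed together spread the tips; springs relax them. 20 N on each handle or more squeezes them fully; the stop limits the spread, so a firm grip (50 N) does no harm.
- ring: Open steel snap ring, about 60 mm across and 4 mm thick, lying on the stand around one of its posts (lift it straight up at least 85 mm before moving sideways), its ears on the tips of the pliers. Same axes as ring_center.
- ring_center (a point): Centre of the ring's bore at its underside, z up, x towards the gap and the two ears (holes 36 mm from the centre, the place of the pliers' tips, so the centre is 36 mm towards -x of the pliers' axis). The bore is oval when relaxed, about 40 mm wide, too narrow for the shaft; fully spread it is about 49 mm wide and 47 mm the other way. The spread ring stays on the tips by its own spring force.
- ring_left (a joint): Spread of the ring's left half (rad), the right half mirrors it: 0 relaxed, about 0.16 to 0.18 with the pliers fully squeezed; it clears the shaft from about 0.12.
- stand: Fixed stand of the pliers, base 140 (x) x 90 (y) mm, two posts 97 mm high with notches at stand x = -6 and 44 mm; the pliers stand upright at stand (20, 0) mm with the same yaw at the start, tip ends 19.5 mm above the table.
- jar: small closed grease jar, 42 mm across, 45 mm high, standing on the case; bystander
- cap: flanged steel end cap, 38 mm across, 12 mm high, lying on the case; bystander
- wrench: 180 mm wrench lying on the table between the stand and the robot; bystander
- bagel: plump baked bagel, its hole closed to a dimple, 100 mm across, 32 mm high, lying beyond the stand; bystander
Things that resemble listed ones, but are neither listed nor needed, are in the scene too. What is shaped like the stand but purple is not meant.

How it is judged:
On the way, in this order (a step that is already met when the one before it is completed fails the run):
1. the counter's reset knob is back at its zero stop (value of joint knob below 0.06 rad), for 0.2 s.
2. the ring, spread by the gripped pliers, is lifted out of the stand (z of ring_center in the frame of stand above 0.06 m and value of joint ring_left above 0.1 rad and contact force between the fingers and pliers above 4 N), for 0.2 s.
At the end, for the whole second after the job is handed in: Knob within 0.08 rad of zero; gripper holds the pliers squeezed (over 4 N, jaws over 0.12 rad), pliers hold the ring spread (over 0.10 rad, over 1 N); ring at rest around the shaft, within 6 mm of its axis, flat within 0.1 rad, underside -2 to 3.5 mm above the hub face (value of joint knob below 0.08 rad and contact force between the fingers and pliers above 4 N and value of joint ring_left above 0.1 rad and value of joint jaw_left above 0.12 rad and contact force between pliers and ring above 1 N and horizontal distance between ring_center and hub_face below 0.006 m and z of ring_center in the frame of hub_face between -0.002 and 0.0035 m and angle between ring's own z axis and vertical below 0.1 rad and linear speed of ring below 0.02 m/s); the arm keeps its last pose, push and grip.
It fails at once if a bystander is disturbed (moved over 25 mm) (distance of any of jar, cap, wrench, bagel from where it was at the start of the episode above 0.025 m).
It also fails if it takes over 59 s, if anything falls off the work surface, if the arm or the gripper's body presses on something with over 40 N, if the wrist force passes 120 N, or if a joint passes its speed limit or range.

## Working session

There is one attempt and no reset: what is moved stays moved. The work goes in short steps, Python scripts to look and compute and a tool call to move; the robot and the scene stay as the last step left them, time stands still between calls to the robot, and variables do not carry over. Pictures are saved under pics/ and viewed, and the job is handed in when it is done.

Besides the shell and the picture viewer there is one more tool, called after ">>>" in YAML: its name, and indented under it one key for each argument. apply_moves: Moves the arm, as the interface text tells. Scaled input: -1 to 1 covers 120 mm each way for a shift and 4 degrees each way for a turn. Its arguments: {"type":"object","properties":{"moves":{"type":"string"},"force":{"type":"number"}},"required":["moves"]}

```bash
mkdir -p pics; cat > h.py <<'E'
import numpy as np, cv2
from station import bot, imaging, nets
from scipy.spatial.transform import Rotation as R
def K(p): return np.array([[p['fx'],0,p['cx']],[0,p['fy'],p['cy']],[0,0,1.]])
def Tt():
    o=bot.get_obs(); w,x,y,z=o['tool_rot']; T=np.eye(4); T[:3,:3]=R.from_quat([x,y,z,w]).as_matrix(); T[:3,3]=o['eef_pos']; return T
def shot(name):
    T=Tt(); p=imaging.read_camera(name)
    p['_V']=np.array(p['view']) if 'view' in p else np.linalg.inv(T@np.array(p['mount']))
    return p
def ray(p,uv):
    n=cv2.undistortPoints(np.array([[uv]],float),K(p),np.array(p['dist_coeffs'],float))[0,0]
    Vi=np.linalg.inv(p['_V']); return Vi[:3,3],Vi[:3,:3]@np.array([n[0],n[1],1.])
def atz(p,uv,z):
    o,d=ray(p,uv); return o+d*(z-o[2])/d[2]
def proj(p,P):
    V=p['_V']; r,_=cv2.Rodrigues(V[:3,:3]); return cv2.projectPoints(np.atleast_2d(np.array(P,float)),r,V[:3,3],K(p),np.array(p['dist_coeffs'],float))[0][:,0]
def tri(ps,uvs):
    A=np.zeros((3,3));b=np.zeros(3)
    for p,uv in zip(ps,uvs):
        o,d=ray(p,uv); d/=np.linalg.norm(d); M=np.eye(3)-np.outer(d,d); A+=M;b+=M@o
    return np.linalg.solve(A,b)
def save(p,n,crop=None,s=1):
    im=p['image'][:,:,::-1]
    if crop: l,t,r,b=crop; im=im[t:b,l:r]
    cv2.imwrite('pics/'+n+'.png',cv2.resize(im,None,fx=s,fy=s,interpolation=cv2.INTER_CUBIC))
E
python3 - <<'E'
from h import *
ps={}
for c in ['scene','top','wrist']:
    p=shot(c); save(p,c+'0'); ps[c]=p
    for n in ['hub_face','knob_grip','pliers_grip','ring_center','stand','machine','pliers','jar','cap','wrench','bagel']:
        print(c,n,[(np.round(r['location']),round(r['score'],2)) for r in nets.spot_point(p,n)][:4])
print(bot.get_obs()['t'])
E
```

```text
scene hub_face [(array([250., 204.]), 0.74)]
scene knob_grip [(array([198., 162.]), 0.83)]
scene pliers_grip [(array([319., 236.]), 0.66)]
scene ring_center [(array([336., 294.]), 0.7)]
scene stand [(array([387., 368.]), 0.83), (array([325., 302.]), 0.81)]
scene machine [(array([231., 212.]), 0.57)]
scene pliers [(array([318., 300.]), 0.65)]
scene jar [(array([208., 201.]), 0.73)]
scene cap [(array([252., 186.]), 0.53)]
scene wrench [(array([387., 282.]), 0.58)]
scene bagel [(array([248., 333.]), 0.76)]
top hub_face [(array([332., 201.]), 0.56), (array([202., 217.]), 0.18)]
top knob_grip [(array([413., 178.]), 0.85)]
top pliers_grip [(array([191., 196.]), 0.97)]
top ring_center [(array([200., 217.]), 0.48)]
top stand [(array([122., 212.]), 0.89), (array([202., 210.]), 0.86)]
top machine [(array([363., 198.]), 0.62), (array([332., 201.]), 0.34)]
top pliers [(array([199., 202.]), 0.81)]
top jar [(array([363., 167.]), 0.6)]
top cap [(array([374., 221.]), 0.54)]
top wrench [(array([192., 279.]), 0.9)]
top bagel [(array([210., 142.]), 0.84)]
wrist hub_face []
wrist knob_grip []
wrist pliers_grip []
wrist ring_center []
wrist stand []
wrist machine []
wrist pliers []
wrist jar []
wrist cap []
wrist wrench []
wrist bagel []
1.8
```

View pics/scene0.png

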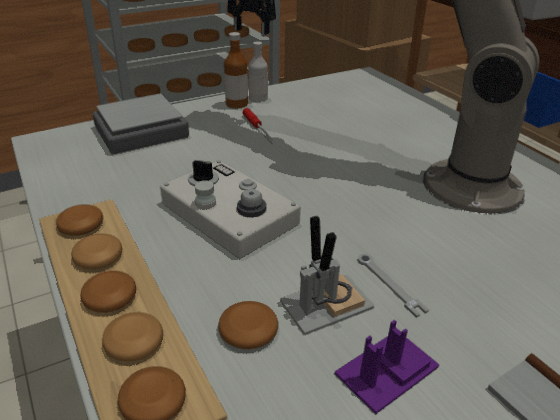

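View pics/top0.png

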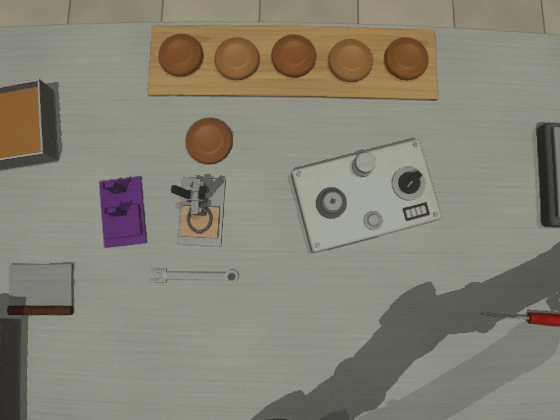

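```bash
python3 - <<'E'
from h import *
s=shot('scene');t=shot('top')
import pickle; pickle.dump({'scene':s,'top':t},open('ps.pkl','wb'))
save(t,'topc',(90,100,450,310),2.2); save(s,'scenec',(150,90,420,400),1.9)
for n,a,b in [('hub',(250,204),(332,201)),('knob',(198,162),(413,178)),('grip',(319,236),(191,196)),('pl',(318,300),(199,202)),('ring',(336,294),(200,217)),('stand',(325,302),(202,210)),('mach',(231,212),(363,198))]:
    P=tri([s,t],[a,b]); print(n,P.round(4),(proj(s,P)[0]-a).round(1),(proj(t,P)[0]-b).round(1))
for n,a,z in [('hub',(332,201),.062),('knob',(413,178),.087),('grip',(191,196),.1545),('mach',(363,198),0),('stand',(202,210),0)]: print(n,atz(t,a,z).round(4))
E
```

```text
hub [ 0.5506 -0.1003  0.0569] [-0.3 -0.1] [-0.2  0.3]
knob [ 0.5961 -0.2552  0.0885] [1.  0.2] [ 0.6 -1. ]
grip [0.5489 0.1575 0.1487] [3.1 0.3] [ 1.7 -2.2]
pl [0.5513 0.165  0.0164] [0.7 0.1] [ 0.4 -0.5]
ring [0.5179 0.1644 0.0151] [-1.4 -0.1] [-0.8  0.9]
stand [0.5354 0.1615 0.0011] [-0.2 -0. ] [-0.1  0.1]
mach [ 0.5645 -0.17   -0.0011] [-0.7 -0.1] [-0.4  0.6]
hub [ 0.5505 -0.1002  0.062 ]
knob [ 0.5944 -0.2545  0.087 ]
grip [0.5441 0.1594 0.1545]
mach [ 0.5656 -0.1706  0.    ]
stand [0.5358 0.1614 0.    ]
```

View pics/topc.png

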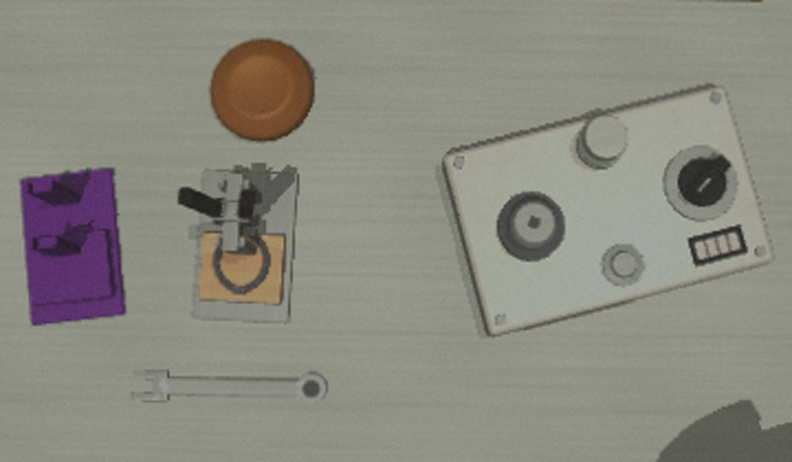

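View pics/scenec.png

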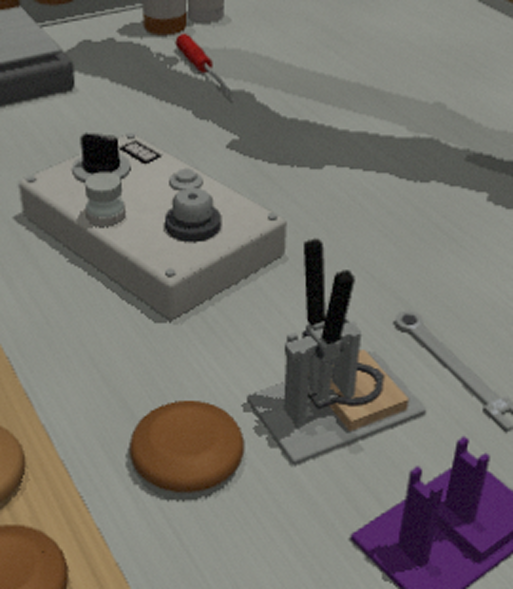

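```bash
cat >> h.py <<'E'
def plan(P=None,yaw=None):
    """tool-frame shift (units of 120mm) and turn (units of 4deg) to TCP P with tool-x yaw (deg), pointing down"""
    T=Tt(); o=bot.get_obs()
    cy=np.degrees(np.arctan2(T[1,0],T[0,0]))
    print('t',round(o['t'],2),'tcp',T[:3,3].round(4),'yaw',round(cy,2),'zdir',T[:3,2].round(4),'q',np.round(o['q'],2),'F',np.round(o['contact_force'],1),'w',round(o['gripper_width'],3))
    if P is not None:
        d=T[:3,:3].T@(np.array(P)-T[:3,3]); print('shift units',(d/.12).round(3),'min rows',np.ceil(np.linalg.norm(d)/.0417))
    if yaw is not None:
        a=np.radians(yaw); x=np.array([np.cos(a),np.sin(a),0]); z=np.array([0,0,-1.]); y=np.cross(z,x)
        r=R.from_matrix(T[:3,:3].T@np.stack([x,y,z],1)).as_rotvec(); print('turn units',(np.degrees(r)/4).round(3))
E
python3 - <<'E'
from h import *
plan((.5945,-.2545,.22),45)
E
```

```text
t 1.9 tcp [ 0.2904 -0.6093  0.2313] yaw -64.52 zdir [ 0.  0. -1.] q [ 1.02  0.48  0.02  1.56 -0.01  1.11 -0.08] F [ 0.3  0.  -0.1] w 1.002
shift units [-1.579 -3.56   0.094] min rows 12.0
turn units [ -0.     -0.    -27.379]
```

>>> apply_moves:
  moves: "0 -0.122 -0.274 0.007 0 0 0;0 -0.122 -0.274 0.007 0 0 0;0 -0.122 -0.274 0.007 0 0 0;0 -0.122 -0.274 0.007 0 0 0;0 -0.122 -0.274 0.007 0 0 0;0 -0.122 -0.274 0.007 0 0 0;0 -0.122 -0.274 0.007 0 0 0;0 -0.122 -0.274 0.007 0 0 0;0 -0.122 -0.274 0.007 0 0 0;0 -0.122 -0.274 0.007 0 0 0;0 -0.122 -0.274 0.007 0 0 0;0 -0.122 -0.274 0.007 0 0 0"
  force: 40

```text
t: 2.9
eef_pos: [0.572, -0.2796, 0.2214]
tool_rot: [0.0, 0.846, -0.534, 0.0]
contact_force: [-0.2, 0.2, 0.4]
gripper_width: 0.5
```

>>> apply_moves:
  moves: "0 -0.115 -0.272 0.01 0 0 0;0 0 0 0 0 0 1;0 0 0 0 0 0 1;0 0 0 0 0 0 1;0 0 0 0 0 0 1;0 0 0 0 0 0 1;0 0 0 0 0 0 1;0 0 0 0 0 0 1;0 0 0 0 0 0 1"

```text
t: 3.65
eef_pos: [0.5946, -0.2545, 0.2201]
tool_rot: [0.0, -0.665, 0.747, -0.0]
contact_force: [0.0, -0.7, -0.3]
gripper_width: 0.498
```

>>> apply_moves:
  moves: "0 0 0 0 0 0 1;0 0 0 0 0 0 1;0 0 0 0 0 0 1;0 0 0 0 0 0 1;0 0 0 0 0 0 1;0 0 0 0 0 0 1;0 0 0 0 0 0 1;0 0 0 0 0 0 1;0 0 0 0 0 0 1;0 0 0 0 0 0 0.6;0 0 0 0 0 0 0"

```text
t: 4.57
eef_pos: [0.5946, -0.2544, 0.2201]
tool_rot: [0.0, -0.383, 0.924, -0.0]
contact_force: [-0.5, 0.9, -0.2]
gripper_width: 0.501
```

```bash
python3 - <<'E'
from h import *
plan((.5945,-.2545,.22),-135)
w=shot('wrist'); save(w,'w1'); 
import pickle; pickle.dump(w,open('w1.pkl','wb'))
for n,z in [('knob_grip',.087),('hub_face',.062)]:
    for r in nets.spot_point(w,n): print(n,r['location'],r['score'],atz(w,r['location'],z))
print(proj(w,[[.5945,-.2545,.094],[.5505,-.1002,.062]]))
E
```

```text
t 4.57 tcp [ 0.5946 -0.2544  0.2201] yaw -134.99 zdir [ 1.e-04 -1.e-04 -1.e+00] q [ 0.2   0.44  0.15  1.65 -0.07  1.06 -1.99] F [-0.5  0.9 -0.2] w 0.501
shift units [0.002 0.    0.001] min rows 1.0
turn units [-0.002 -0.001  0.003]
knob_grip [273.7, 206.9] 0.87 [ 0.59053584 -0.24744853  0.087     ]
hub_face [192.4, 229.0] 0.72 [ 0.62922188 -0.16299222  0.062     ]
[[275.99656213 201.06217938]
 [209.3864943  308.69152463]]
```

View pics/w1.png

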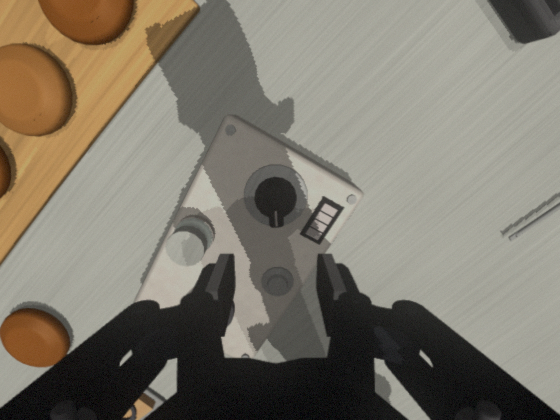

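```bash
python3 - <<'E'
from h import *
import pickle
w=pickle.load(open('w1.pkl','rb'))
im=np.clip(w['image'].astype(float)*2.5,0,255).astype(np.uint8); w['image']=im
save(w,'w1c',(200,120,380,320),3)
E
```

```text
(no output)
```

View pics/w1c.png

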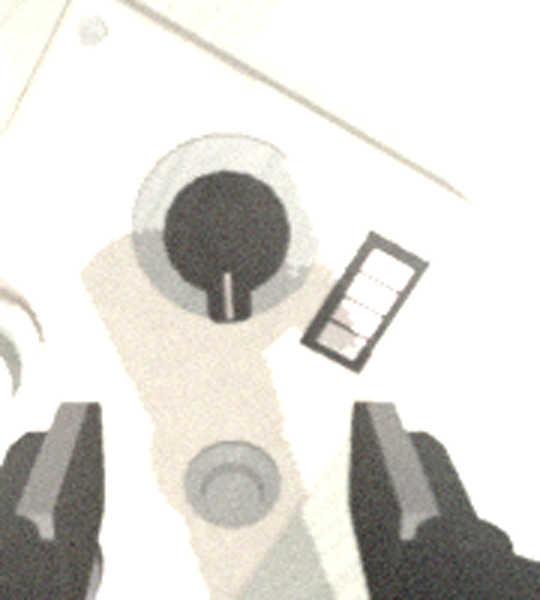

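```bash
python3 - <<'E'
from h import *
import pickle
w=pickle.load(open('w1.pkl','rb')); t=pickle.load(open('ps.pkl','rb'))['top']
a=atz(w,(275.6,210.7),.094);b=atz(w,(277,226),.094); print(a,b,np.degrees(np.arctan2(*(b-a)[1::-1])))
for l,r in [((270,217.5),(283.5,216.8))]: print(atz(w,l,.094),atz(w,r,.094))
print('end',atz(w,(276.8,227),.094))
# top-crop pointer line pixels
f=lambda x,y:(90+x/2.2,100+y/2.2)
a=atz(t,f(697,191),.094);b=atz(t,f(711,178),.094); print(a,b,np.degrees(np.arctan2(*(b-a)[1::-1])))
print(proj(w,[.5945,-.2545,.064]),'disc px center',(275.6,197.5), atz(w,(275.6,197.5),.064))
E
```

```text
[ 0.58815151 -0.24763121  0.094     ] [ 0.5764437  -0.23779628  0.094     ] 139.96869194135348
[ 0.58712814 -0.23916634  0.094     ] [ 0.57865664 -0.24862167  0.094     ]
end [ 0.57586057 -0.2369465   0.094     ]
[ 0.57586892 -0.24035882  0.094     ] [ 0.58750809 -0.25294921  0.094     ] -47.24821477394681
[[275.97801863 192.95200737]] disc px center (275.6, 197.5) [ 0.59138061 -0.25083504  0.064     ]
```

```bash
python3 - <<'E'
from h import *
plan((.592,-.2515,.071),-133.5)
E
```

```text
t 4.72 tcp [ 0.5946 -0.2544  0.2201] yaw -134.83 zdir [ 1.e-04 -0.e+00 -1.e+00] q [ 0.2   0.44  0.15  1.65 -0.07  1.06 -1.98] F [-0.1 -0.6 -0.5] w 0.498
shift units [-0.002  0.033  1.242] min rows 4.0
turn units [-0.001  0.    -0.332]
```

>>> apply_moves:
  moves: "0 0 0.033 0.2 0 0 -0.3;0 0 0 0.25 0 0 0;0 0 0 0.25 0 0 0;0 0 0 0.25 0 0 0;0 0 0 0.15 0 0 0;0 0 0 0.1 0 0 0;0 0 0 0.042 0 0 0;1 0 0 0 0 0 0;1 0 0 0 0 0 0;1 0 0 0 0 0 0;1 0 0 0 0 0 0;1 0 0 0 0 0 0"
  force: 40

```text
t: 5.72
eef_pos: [0.5929, -0.2521, 0.0725]
tool_rot: [0.001, -0.393, 0.92, -0.001]
contact_force: [-0.4, 0.3, 2.6]
gripper_width: 0.152
```

```bash
python3 - <<'E'
from h import *
plan()
w=shot('wrist'); save(w,'w2')
E
```

```text
t 5.72 tcp [ 0.5929 -0.2521  0.0725] yaw -133.71 zdir [ 0.0027 -0.001  -1.    ] q [ 0.22  0.6   0.11  1.76 -0.09  0.78 -1.95] F [-0.4  0.3  2.6] w 0.152
```

View pics/w2.png

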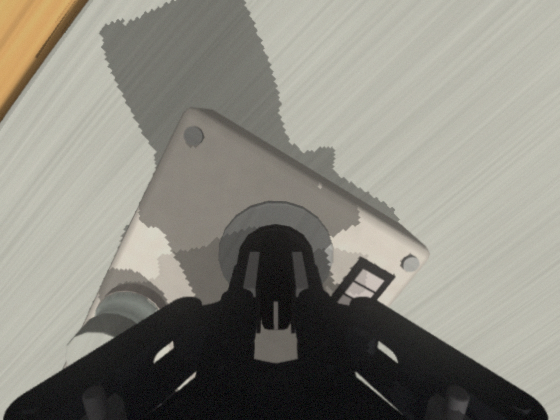

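>>> apply_moves:
  moves: "1 0 0 0 0 0 -1;1 0 0 0 0 0 -1;1 0 0 0 0 0 -1;1 0 0 0 0 0 -1;1 0 0 0 0 0 -1;1 0 0 0 0 0 -1;1 0 0 0 0 0 -1;1 0 0 0 0 0 -1;1 0 0 0 0 0 -1;1 0 0 0 0 0 -1;1 0 0 0 0 0 -1;1 0 0 0 0 0 -1"

```text
t: 6.77
eef_pos: [0.5935, -0.2502, 0.0724]
tool_rot: [-0.001, 0.735, -0.679, 0.001]
contact_force: [1.7, 3.2, 5.0]
gripper_width: 0.154
```

```bash
python3 - <<'E'
from h import *
plan(); print(bot.get_obs()['torque'])
E
```

```text
t 6.77 tcp [ 0.5935 -0.2502  0.0724] yaw -85.46 zdir [ 0.0032  0.001  -1.    ] q [ 0.38  0.6  -0.1   1.75  0.08  0.79 -1.25] F [1.7 3.2 5. ] w 0.154
[ 0.83429304 -0.19002451 -0.07759277]
```

>>> apply_moves:
  moves: "1 0 0 0 0 0 -1;1 0 0 0 0 0 -1;1 0 0 0 0 0 -0.8;1 0 0 0 0 0 0"

```text
t: 7.1
eef_pos: [0.5936, -0.2498, 0.0724]
tool_rot: [-0.002, 0.797, -0.604, 0.001]
contact_force: [1.3, 5.5, 4.6]
gripper_width: 0.157
```

```bash
python3 - <<'E'
from h import *
plan(); print(bot.get_obs()['torque'])
E
```

```text
t 7.1 tcp [ 0.5936 -0.2498  0.0724] yaw -74.34 zdir [ 0.0033  0.0019 -1.    ] q [ 0.41  0.61 -0.15  1.75  0.12  0.79 -1.09] F [1.3 5.5 4.6] w 0.157
[ 1.12841843 -0.3503271  -0.28804955]
```

>>> apply_moves:
  moves: "1 0 0 0 0 0 -0.7;1 0 0 0 0 0 -0.7;1 0 0 0 0 0 0"

```text
t: 7.35
eef_pos: [0.5941, -0.2496, 0.0726]
tool_rot: [-0.002, 0.824, -0.566, 0.001]
contact_force: [3.1, 6.4, 4.1]
gripper_width: 0.153
```

```bash
python3 - <<'E'
from h import *
plan(); print(bot.get_obs()['torque'])
E
```

```text
t 7.35 tcp [ 0.5941 -0.2496  0.0726] yaw -68.96 zdir [ 0.0046  0.0027 -1.    ] q [ 0.43  0.61 -0.18  1.75  0.13  0.8  -1.01] F [3.1 6.4 4.1] w 0.153
[ 1.27160741 -0.54758137 -1.46114697]
```

>>> apply_moves:
  moves: "1 0 0 0 0 0 0;1 0 0 0 0 0 0;0 0 0 0 0 0 0;0 0 0 0 0 0 0;0 0 0 0 0 0 0;0 0 0 -0.15 0 0 0;0 0 0 -0.3 0 0 0;0 0 0 -0.3 0 0 0;0 0 0 -0.3 0 0 0;0 0 0 -0.3 0 0 0;0 0 0 0 0 0 0"

```text
t: 8.27
eef_pos: [0.5953, -0.2535, 0.2414]
tool_rot: [-0.001, 0.824, -0.566, 0.006]
contact_force: [1.8, -1.0, 0.6]
gripper_width: 0.501
```

```bash
python3 - <<'E'
from h import *
plan()
import pickle
w=shot('wrist'); pickle.dump(w,open('w3.pkl','wb'))
t=shot('top'); pickle.dump(t,open('t3.pkl','wb'));save(t,'t3',(280,130,450,260),4)
im=np.clip(w['image'].astype(float)*1.8,0,255).astype(np.uint8); w['image']=im
save(w,'w3')
E
```

```text
t 8.27 tcp [ 0.5953 -0.2535  0.2414] yaw -68.97 zdir [ 0.0116 -0.0048 -0.9999] q [ 0.45  0.42 -0.19  1.62  0.09  1.1  -0.97] F [ 1.8 -1.   0.6] w 0.501
```

View pics/w3.png

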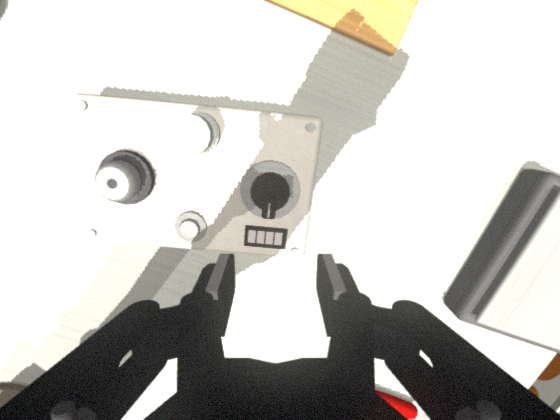

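View pics/t3.png

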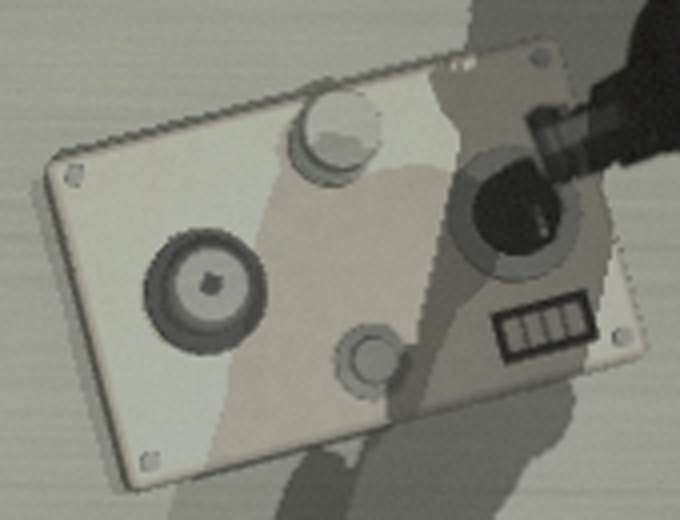

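```bash
python3 - <<'E'
from h import *
import pickle
w=pickle.load(open('w3.pkl','rb')); w['image']=np.clip(w['image'].astype(float)*3,0,255).astype(np.uint8)
save(w,'w3c',(60,80,340,280),2.8)
E
```

```text
(no output)
```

View pics/w3c.png

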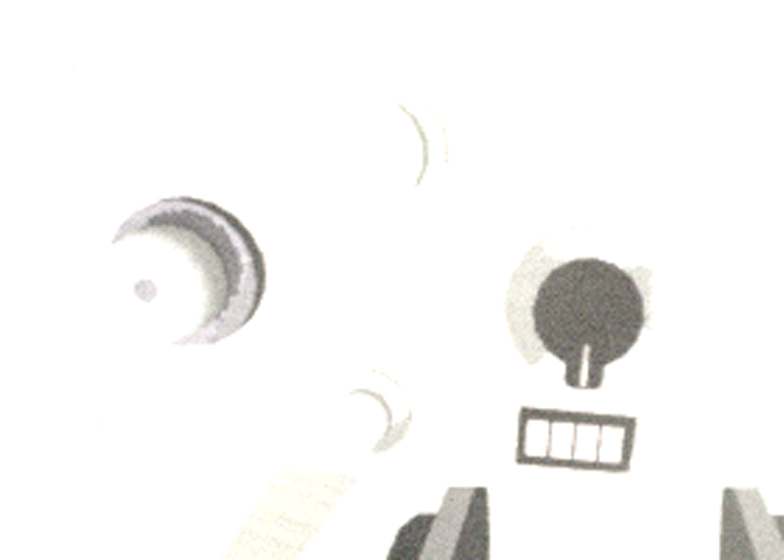

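```bash
python3 - <<'E'
from h import *
import pickle
w=pickle.load(open('w3.pkl','rb')); t=pickle.load(open('t3.pkl','rb'))
f=lambda x,y:(60+x/2.8,80+y/2.8)
ang=lambda a,b:np.degrees(np.arctan2(b[1]-a[1],b[0]-a[0]))
print('pointer',ang(atz(w,f(583,386),.094),atz(w,f(586.3,345),.094)))
print('box x',ang(atz(w,f(517,463),.051),atz(w,f(523,408),.051)),ang(atz(w,f(628,471),.051),atz(w,f(636,417),.051)))
print('box -y',ang(atz(w,f(523,408),.051),atz(w,f(636,417),.051))+90, ang(atz(w,f(517,463),.051),atz(w,f(628,471),.051))+90)
g=lambda x,y:(280+x/4,130+y/4)
c=[atz(t,g(*q),.05) for q in [(74,175),(540,57),(622,337),(149,461)]]
print('screws',np.round(c,4)); print(ang(c[1],c[0])-90,ang(c[2],c[3])-90,ang(c[3],c[0]),ang(c[2],c[1]))
m=np.mean(c,0); a=np.radians(15); print('center',m)
for a in np.radians([14,15,16]): print(m[:2]+.075*np.array([-np.sin(a),np.cos(a)]))
print('shaft end top cam', atz(t,g(211,284),.088),'hub disc',atz(t,g(205,292),.062))
print('shaft end wrist', atz(w,f(145,290),.088))
E
```

```text
pointer 16.235481511055703
box x 13.542700885104788 13.738277817806058
box -y 15.985635627355194 16.331330614826868
screws [[ 0.6054 -0.0348  0.05  ]
 [ 0.6699 -0.2695  0.05  ]
 [ 0.5286 -0.3083  0.05  ]
 [ 0.4647 -0.0728  0.05  ]]
15.359218257198037 15.18156287201704 15.121187167256757 15.375248508677773
center [ 0.56716813 -0.17137487  0.05      ]
[ 0.54902399 -0.09860269]
[ 0.5477567  -0.09893043]
[ 0.54649533 -0.09928024]
shaft end top cam [ 0.54726748 -0.09903836  0.088     ] hub disc [ 0.5466051  -0.09871134  0.062     ]
shaft end wrist [ 0.54873506 -0.09580656  0.088     ]
```

```bash
python3 - <<'E'
from h import *
plan((.548,.160,.33),-95)
E
```

```text
t 8.37 tcp [ 0.5923 -0.2525  0.2349] yaw -68.95 zdir [ 0.0032 -0.0019 -1.    ] q [ 0.45  0.43 -0.19  1.62  0.09  1.09 -0.97] F [ 0.2 -0.2 -0.8] w 0.499
shift units [-3.339 -0.892 -0.8  ] min rows 11.0
turn units [-0.041 -0.033  6.513]
```

>>> apply_moves:
  moves: "-1 -0.1 -0.05 -0.25 0 0 0;-1 -0.15 -0.05 -0.25 0 0 0;-1 -0.25 -0.07 -0.2 0 0 0;-1 -0.3 -0.08 -0.1 0 0 0;-1 -0.32 -0.08 0 0 0 0;-1 -0.32 -0.08 0 0 0 0;-1 -0.32 -0.08 0 0 0 0;-1 -0.32 -0.08 0 0 0 0;-1 -0.32 -0.08 0 0 0 0;-1 -0.32 -0.08 0 0 0 0;-1 -0.32 -0.1 0 0 0 0;-1 -0.3 -0.12 0 0 0 0"

```text
t: 9.37
eef_pos: [0.5523, 0.1646, 0.3273]
tool_rot: [0.001, 0.825, -0.566, -0.001]
contact_force: [0.8, 0.3, -1.3]
gripper_width: 1.002
```

>>> apply_moves:
  moves: "-1 0 0 0 0 0 1;-1 0 0 0 0 0 1;-1 0 0 0 0 0 1;-1 0 0 0 0 0 1;-1 0 0 0 0 0 1;-1 0 0 0 0 0 1;-1 0 0 0 0 0 0.5;-1 0 0 0 0 0 0;-1 0 0 0 0 0 0"

```text
t: 10.12
eef_pos: [0.5534, 0.1628, 0.3275]
tool_rot: [-0.001, -0.677, 0.736, 0.0]
contact_force: [-0.5, -1.8, -0.4]
gripper_width: 1.001
```

```bash
python3 - <<'E'
from h import *
plan((.548,.160,.33),-95)
w=shot('wrist'); t=shot('top'); s=shot('scene')
import pickle; pickle.dump((w,t,s),open('p4.pkl','wb'))
save(w,'w4'); save(t,'t4',(80,120,260,260),4); save(s,'s4',(270,190,400,340),4)
for n,z in [('pliers_grip',.1545),('ring_center',.0195),('stand',0)]:
    for r in nets.spot_point(w,n): print(n,r['location'],r['score'],atz(w,r['location'],z))
E
```

```text
t 10.12 tcp [0.5534 0.1628 0.3275] yaw -94.85 zdir [-0.0025 -0.0011 -1.    ] q [-0.12  0.26 -0.34  1.65  0.09  1.24 -2.13] F [-0.5 -1.8 -0.4] w 1.001
shift units [ 0.027  0.043 -0.021] min rows 1.0
turn units [ 0.034 -0.018  0.036]
pliers_grip [274.9, 189.3] 0.58 [0.55322719 0.16379186 0.1545    ]
pliers_grip [275.0, 174.1] 0.51 [0.56964706 0.16227328 0.1545    ]
pliers_grip [507.8, 99.7] 0.26 [ 0.62610392 -0.07761962  0.1545    ]
ring_center [277.1, 190.9] 0.66 [0.51735647 0.16368845 0.0195    ]
stand [272.4, 176.6] 0.75 [0.53622924 0.16943647 0.        ]
stand [171.4, 187.6] 0.59 [0.53244974 0.33217979 0.        ]
stand [508.7, 102.3] 0.25 [ 0.62016709 -0.19449272  0.        ]
```

View pics/w4.png

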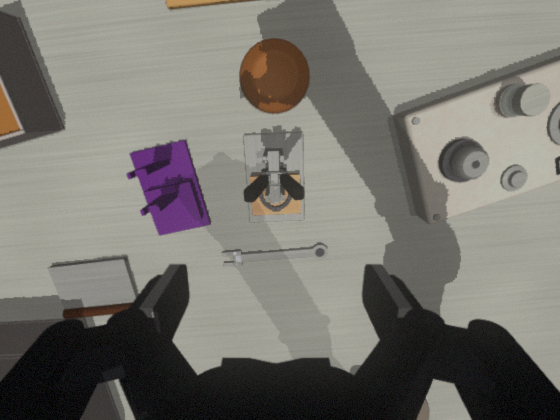

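View pics/t4.png

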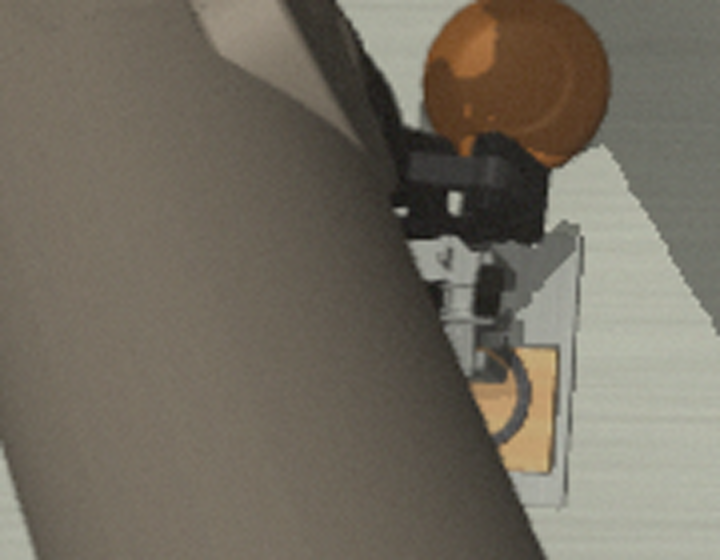

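View pics/s4.png

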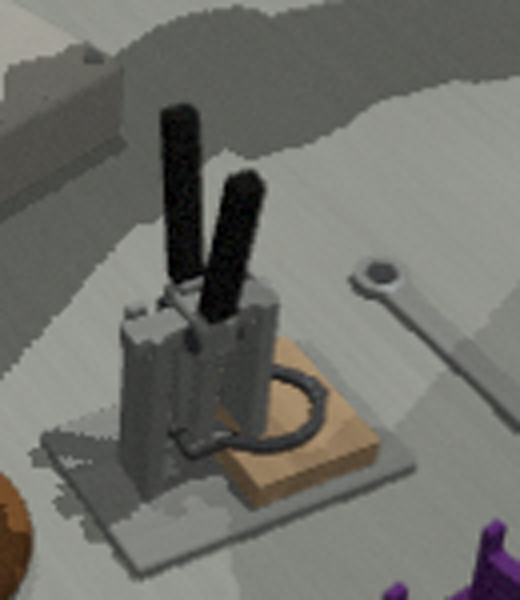

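```bash
python3 - <<'E'
from h import *
import pickle
w,t,s=pickle.load(open('p4.pkl','rb'))
w['image']=np.clip(w['image'].astype(float)*1.6,0,255).astype(np.uint8)
save(w,'w4c',(225,115,325,230),5.2)
E
```

```text
(no output)
```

View pics/w4c.png

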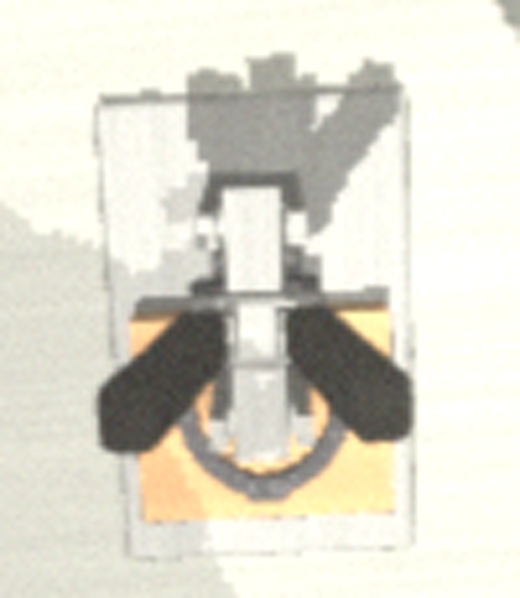

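```bash
python3 - <<'E'
from h import *
import pickle
w,t,s=pickle.load(open('p4.pkl','rb'))
f=lambda x,y:(225+x/5.2,115+y/5.2)
ang=lambda a,b:np.degrees(np.arctan2(b[1]-a[1],b[0]-a[0]))
c=[atz(w,f(*q),.005) for q in [(98,97),(402,88),(413,545),(130,557)]]
print(np.round(c,4), np.mean(c,0), ang(c[3],c[0]),ang(c[2],c[1]),ang(c[1],c[0])-90,ang(c[2],c[3])-90)
print([np.linalg.norm(c[i]-c[(i+1)%4]).round(4) for i in range(4)])
a,b=[atz(w,f(*q),.1795) for q in [(98,415),(412,405)]]; print('tops',a,b,np.linalg.norm(a-b),ang(b,a)-90,(a+b)/2)
a,b=[atz(w,f(*q),.097) for q in [(138,305),(388,296)]]; print('?',a,b,np.linalg.norm(a-b),ang(b,a)-90,(a+b)/2)
g=lambda x,y:(90+x/2.2,100+y/2.2)
t0=pickle.load(open('ps.pkl','rb'))['top']
c=[atz(t0,g(*q),.005) for q in [(206,168),(299,172),(288,322),(190,318)]]
print(np.round(c,4), np.mean(c,0), ang(c[3],c[0]),ang(c[2],c[1]),ang(c[1],c[0])-90,ang(c[2],c[3])-90)
E
```

```text
[[0.606  0.2062 0.005 ]
 [0.601  0.1188 0.005 ]
 [0.4615 0.1235 0.005 ]
 [0.4651 0.2125 0.005 ]] [0.53342036 0.16523432 0.005     ] -2.56584563540779 -1.9629413715094362 -3.2480399350284017 -2.312510193211679
[np.float64(0.0875), np.float64(0.1396), np.float64(0.089), np.float64(0.141)]
tops [0.55639057 0.19441532 0.1795    ] [0.55324574 0.13459892 0.1795    ] 0.05989901714440087 -3.009541911692125 [0.55481815 0.16450712 0.1795    ]
? [0.56162891 0.19241077 0.097     ] [0.55869164 0.1325056  0.097     ] 0.05997713587493831 -2.8070719942317623 [0.56016027 0.16245818 0.097     ]
[[0.6048 0.2013 0.005 ]
 [0.602  0.1133 0.005 ]
 [0.4615 0.1198 0.005 ]
 [0.4635 0.2114 0.005 ]] [0.53294908 0.16144263 0.005     ] -4.065483644963417 -2.672136879195834 -1.7634437942528365 -1.2738892993294684
```

```bash
python3 - <<'E'
from h import *
plan((.554,.164,.134),-92.7)
E
```

```text
t 10.42 tcp [0.5539 0.1632 0.3288] yaw -94.9 zdir [-2.e-04 -1.e-04 -1.e+00] q [-0.12  0.26 -0.34  1.65  0.09  1.24 -2.13] F [ 0.2 -0.1  0.4] w 0.998
shift units [-0.007 -0.     1.624] min rows 5.0
turn units [ 0.002 -0.002 -0.55 ]
```

>>> apply_moves:
  moves: "-1 -0.007 0 0.2 0 0 -0.55;-1 0 0 0.25 0 0 0;-1 0 0 0.25 0 0 0;-1 0 0 0.25 0 0 0;-1 0 0 0.22 0 0 0;-1 0 0 0.17 0 0 0;-1 0 0 0.13 0 0 0;-1 0 0 0.1 0 0 0;-1 0 0 0.054 0 0 0;-1 0 0 0 0 0 0"
  force: 50

```text
t: 11.25
eef_pos: [0.5534, 0.1639, 0.133]
tool_rot: [-0.001, -0.69, 0.724, 0.0]
contact_force: [0.0, -0.1, -0.5]
gripper_width: 0.999
```

```bash
python3 - <<'E'
from h import *
plan((.554,.164,.134),-92.7)
w=shot('wrist'); s=shot('scene'); save(w,'w5'); save(s,'s5',(270,190,400,340),4)
E
```

```text
t 11.25 tcp [0.5534 0.1639 0.133 ] yaw -92.71 zdir [-1.9e-03 -6.0e-04 -1.0e+00] q [-0.14  0.45 -0.32  1.86  0.18  0.86 -2.18] F [ 0.  -0.1 -0.5] w 0.999
shift units [-0.001 -0.005 -0.009] min rows 1.0
turn units [ 0.026 -0.01  -0.002]
```

View pics/w5.png

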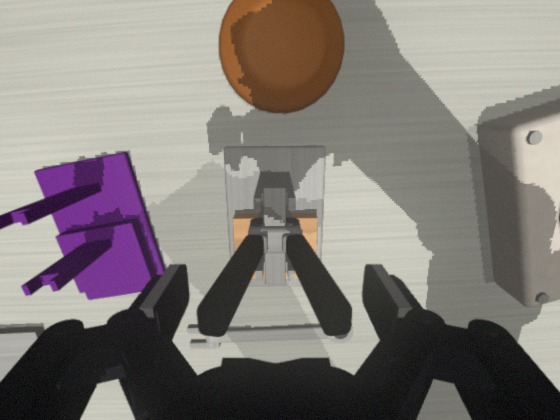

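View pics/s5.png

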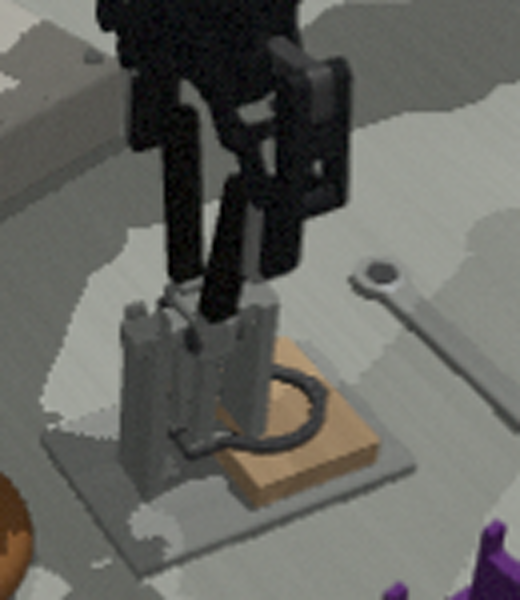

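Handles are centred between the fingers (handle tops near (212,318) and (338,318), pads at 165 and 385). Squeeze.

>>> apply_moves:
  moves: "1 0 0 0 0 0 0;1 0 0 0 0 0 0;1 0 0 0 0 0 0;1 0 0 0 0 0 0;1 0 0 0 0 0 0;1 0 0 0 0 0 0;1 0 0 0 0 0 0;1 0 0 0 0 0 0"
  force: 50

```text
t: 12.02
eef_pos: [0.5552, 0.1646, 0.1363]
tool_rot: [0.001, -0.69, 0.724, -0.001]
contact_force: [-2.6, -0.6, 11.6]
gripper_width: 0.32
```

```bash
python3 - <<'E'
from h import *
plan((.554,.164,.254),-92.7)
w=shot('wrist'); s=shot('scene'); save(w,'w6'); save(s,'s6',(270,190,400,340),4)
E
```

```text
t 12.02 tcp [0.5552 0.1646 0.1363] yaw -92.72 zdir [ 3.1e-03  7.0e-04 -1.0e+00] q [-0.14  0.45 -0.32  1.86  0.18  0.86 -2.18] F [-2.6 -0.6 11.6] w 0.32
shift units [ 0.004  0.007 -0.981] min rows 3.0
turn units [-0.044  0.012 -0.005]
```

View pics/w6.png

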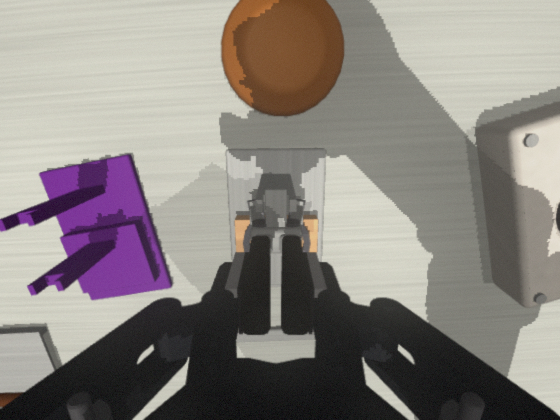

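View pics/s6.png

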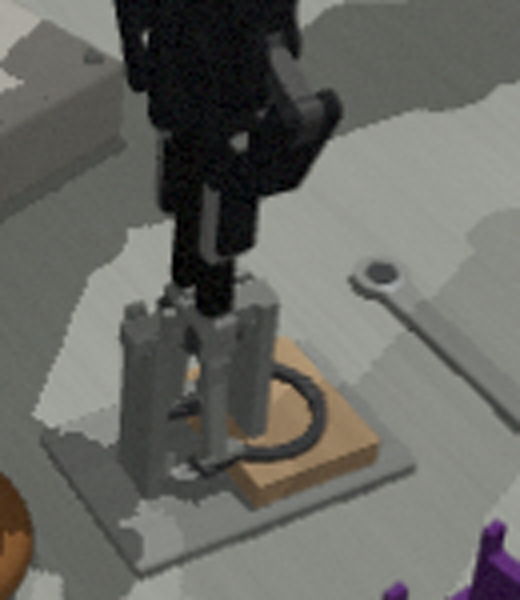

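>>> apply_moves:
  moves: "1 0 0 -0.05 0 0 0;1 0 0 -0.08 0 0 0;1 0 0 -0.1 0 0 0;1 0 0 -0.1 0 0 0;1 0 0 -0.1 0 0 0;1 0 0 -0.1 0 0 0;1 0 0 -0.1 0 0 0;1 0 0 -0.1 0 0 0;1 0 0 -0.1 0 0 0;1 0 0 -0.1 0 0 0;1 0 0 -0.1 0 0 0;1 0 0 -0.05 0 0 0"

```text
t: 13.12
eef_pos: [0.5547, 0.1644, 0.2658]
tool_rot: [0.001, -0.69, 0.724, -0.0]
contact_force: [0.2, 0.1, -3.1]
gripper_width: 0.321
```

>>> apply_moves:
  moves: "1 0 0 -0.1 0 0 0;1 0 0 -0.1 0 0 0;1 0 0 -0.05 0 0 0;1 0 0 0 0 0 0"

```text
t: 13.45
eef_pos: [0.5549, 0.1646, 0.2957]
tool_rot: [0.001, -0.69, 0.724, -0.001]
contact_force: [0.6, -0.2, -2.6]
gripper_width: 0.322
```

```bash
python3 - <<'E'
from h import *
plan()
w=shot('wrist'); s=shot('scene'); t=shot('top'); save(w,'w7'); save(s,'s7',(230,130,430,350),2.7);save(t,'t7',(80,100,400,300),2.4)
import pickle; pickle.dump((w,s,t),open('p7.pkl','wb'))
E
```

```text
t 13.45 tcp [0.5549 0.1646 0.2957] yaw -92.72 zdir [ 0.0029  0.001  -1.    ] q [-0.12  0.29 -0.35  1.7   0.1   1.17 -2.11] F [ 0.6 -0.2 -2.6] w 0.322
```

View pics/w7.png

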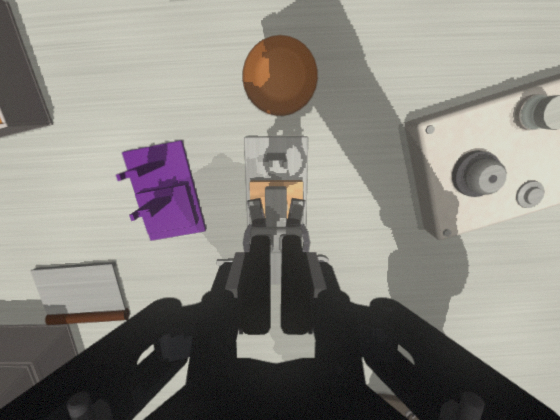

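View pics/s7.png

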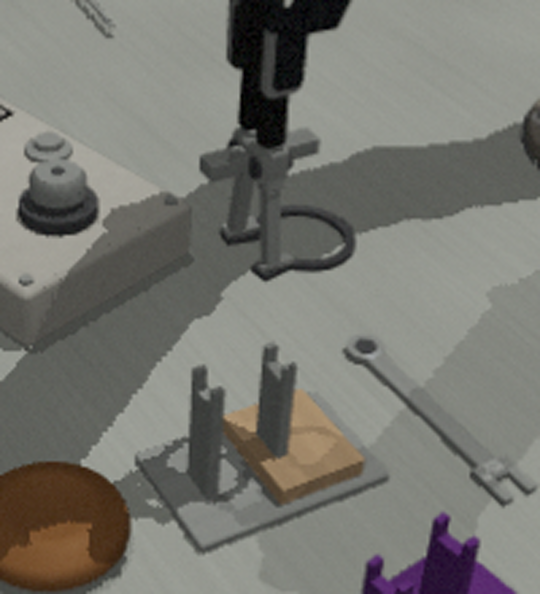

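View pics/t7.png

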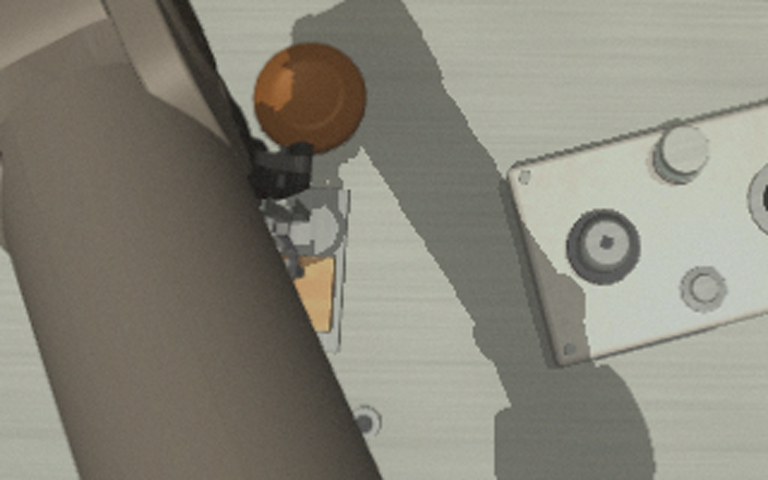

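```bash
python3 - <<'E'
from h import *
s=shot('scene')
T=Tt(); print(T[:3,3])
for n in ['ring_center','pliers','hub_face']:
    for r in nets.spot_point(s,n): print(n,np.round(r['location'],1),round(r['score'],2),atz(s,r['location'],.179 if n!='hub_face' else .062).round(4))
for r in nets.outline_of(s,'ring'):
    print(r['rect'],r['score'],r['region'].sum())
save(s,'s8',(290,190,390,240),7)
import pickle; pickle.dump(s,open('p8.pkl','wb'))
E
```

```text
[0.55361075 0.16393714 0.29293441]
ring_center [341.3 215.9] 0.77 [0.5169 0.16   0.179 ]
pliers [323.7 223.8] 0.55 [0.5527 0.1645 0.179 ]
hub_face [249.8 202.5] 0.87 [ 0.5513 -0.0981  0.062 ]
[311.2, 203.7, 361.6, 235.4] 0.77 375
```

View pics/s8.png

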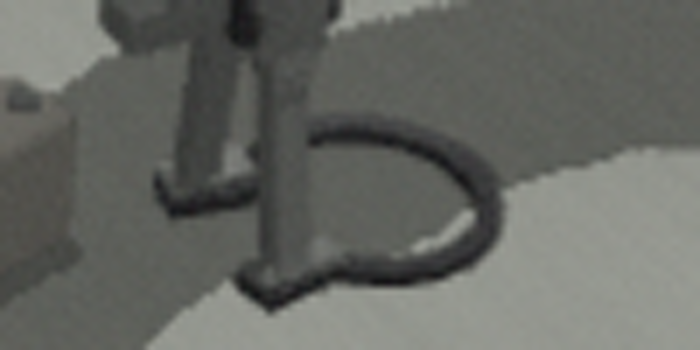

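```bash
python3 - <<'E'
from h import *
import pickle
s=pickle.load(open('p8.pkl','rb'))
im=cv2.resize(s['image'][190:240,290:390,::-1],None,fx=7,fy=7,interpolation=cv2.INTER_CUBIC)
th=np.radians(np.arange(30,331,2))
def draw(c,col,z):
    for r in (.0245,.0295):
        P=np.stack([c[0]+r*np.cos(th),c[1]+r*np.sin(th),0*th+z],1)
        q=((proj(s,P)-[290,190]+.5)*7).astype(int)
        cv2.polylines(im,[q.reshape(-1,1,2)],False,col,1)
draw((.5177,.1656),(0,255,0),.178+.002)
draw((.5175,.162),(0,0,255),.180)
cv2.imwrite('pics/s8o.png',im)
E
```

```text
(no output)
```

View pics/s8o.png

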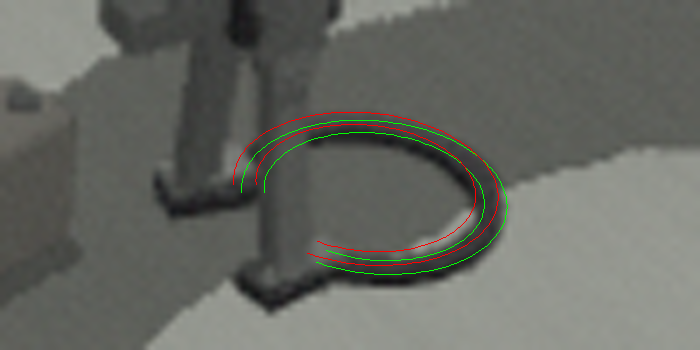

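```bash
python3 - <<'E'
from h import *
import pickle
s=pickle.load(open('p8.pkl','rb'))
im=cv2.resize(s['image'][170:230,210:290,::-1],None,fx=9,fy=9,interpolation=cv2.INTER_CUBIC)
th=np.radians(np.arange(0,361,3))
def draw(c,col):
    for r,z in ((.030,.062),(.0215,.082),(.017,.088),(.030,.05)):
        P=np.stack([c[0]+r*np.cos(th),c[1]+r*np.sin(th),0*th+z],1)
        q=((proj(s,P)-[210,170]+.5)*9).astype(int)
        cv2.polylines(im,[q.reshape(-1,1,2)],False,col,1)
draw((.5485,-.0965),(0,255,0))
draw((.5475,-.0988),(0,0,255))
cv2.imwrite('pics/s8h.png',im)
E
```

```text
(no output)
```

View pics/s8h.png

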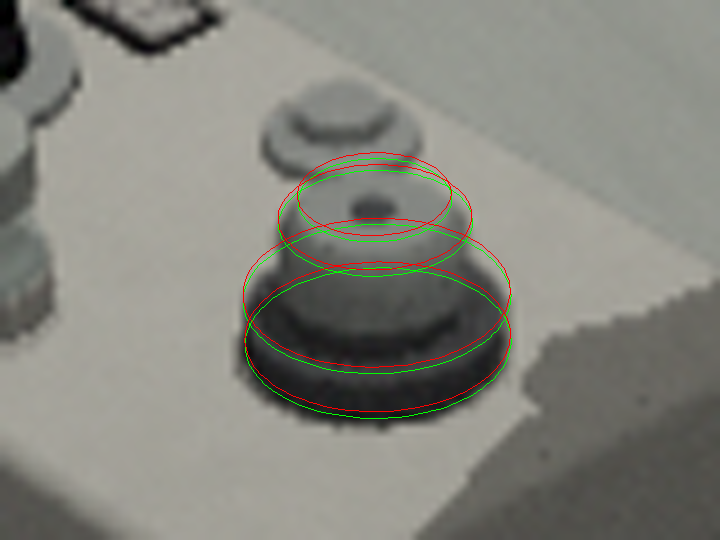

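```bash
python3 - <<'E'
from h import *
plan((.5845,-.0982,.293),-92.7)
E
```

```text
t 13.85 tcp [0.5538 0.164  0.2932] yaw -92.71 zdir [-9.e-04 -3.e-04 -1.e+00] q [-0.12  0.29 -0.35  1.7   0.1   1.17 -2.11] F [ 0.6  0.3 -3. ] w 0.322
shift units [ 2.171e+00 -3.590e-01  2.000e-03] min rows 7.0
turn units [ 0.013 -0.004 -0.003]
```

>>> apply_moves:
  moves: "1 0.08 -0.012 0 0 0 0;1 0.16 -0.027 0 0 0 0;1 0.2 -0.033 0 0 0 0;1 0.22 -0.036 0 0 0 0;1 0.22 -0.036 0 0 0 0;1 0.22 -0.036 0 0 0 0;1 0.22 -0.036 0 0 0 0;1 0.22 -0.036 0 0 0 0;1 0.22 -0.036 0 0 0 0;1 0.2 -0.033 0 0 0 0;1 0.131 -0.022 0 0 0 0;1 0.08 -0.015 0 0 0 0"

```text
t: 14.85
eef_pos: [0.5842, -0.1021, 0.2935]
tool_rot: [-0.001, -0.689, 0.725, -0.0]
contact_force: [-0.2, -0.8, -3.2]
gripper_width: 0.328
```

>>> apply_moves:
  moves: "1 0 0 0.1 0 0 0;1 0 0 0.15 0 0 0;1 0 0 0.15 0 0 0;1 0 0 0.1 0 0 0;1 0 0 0.05 0 0 0;1 0 0 0 0 0 0;1 0 0 0 0 0 0;1 0 0 0 0 0 0"

```text
t: 15.52
eef_pos: [0.5853, -0.0978, 0.2287]
tool_rot: [0.001, -0.69, 0.724, -0.001]
contact_force: [0.4, -0.4, -2.4]
gripper_width: 0.322
```

```bash
cat > ov.py <<'E'
from h import *
import pickle,sys
n=sys.argv[1]; hub=(.5485,-.0965)
plan((hub[0]+.036,hub[1]-.0017,.293),-92.7)
T=Tt(); s=shot('scene'); w=shot('wrist'); t=shot('top')
pickle.dump((s,w,t,T),open(n+'.pkl','wb')); save(w,n+'w'); save(t,n+'t',(250,100,460,270),3.5)
tc=T[:3,3]; tipz=tc[2]-.1155
im=cv2.resize(s['image'][150:230,200:300,::-1],None,fx=7,fy=7,interpolation=cv2.INTER_CUBIC)
cv2.imwrite('pics/'+n+'s.png',im)
th=np.radians(np.arange(0,361,3)); off=np.array([0,1.])
def draw(c,col,L):
    for r,z in L:
        P=np.stack([c[0]+r*np.cos(th),c[1]+r*np.sin(th),0*th+z],1)
        q=((proj(s,P)+off-[200,150]+.5)*7).astype(int); cv2.polylines(im,[q.reshape(-1,1,2)],False,col,1)
draw(hub,(0,255,0),((.0215,.082),(.017,.088),(.030,.05)))
draw((tc[0]-.036,tc[1]+.0017),(0,0,255),((.0245,tipz+.002),(.0295,tipz+.002)))
cv2.imwrite('pics/'+n+'o.png',im)
E
python3 ov.py a1
```

```text
t 15.52 tcp [ 0.5853 -0.0978  0.2287] yaw -92.69 zdir [ 1.8e-03 -1.0e-04 -1.0e+00] q [ 0.23  0.36 -0.21  1.75  0.08  1.04 -1.63] F [ 0.4 -0.4 -2.4] w 0.322
shift units [ 0.003  0.006 -0.536] min rows 2.0
turn units [-0.025  0.     0.002]
```

View pics/a1s.png

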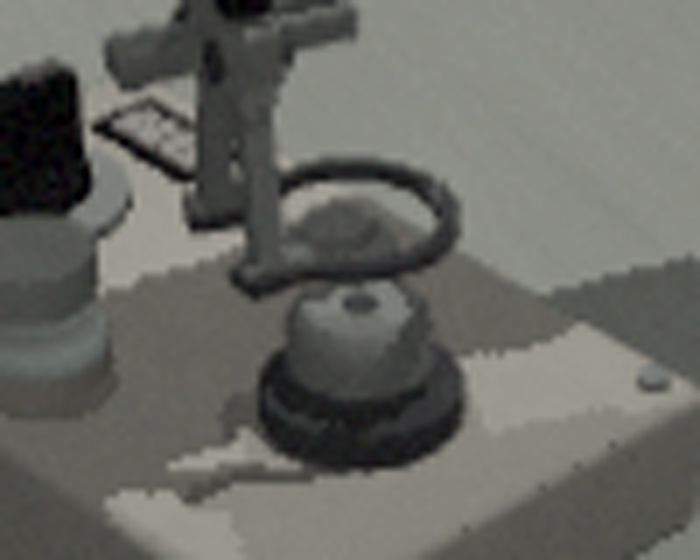

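View pics/a1o.png

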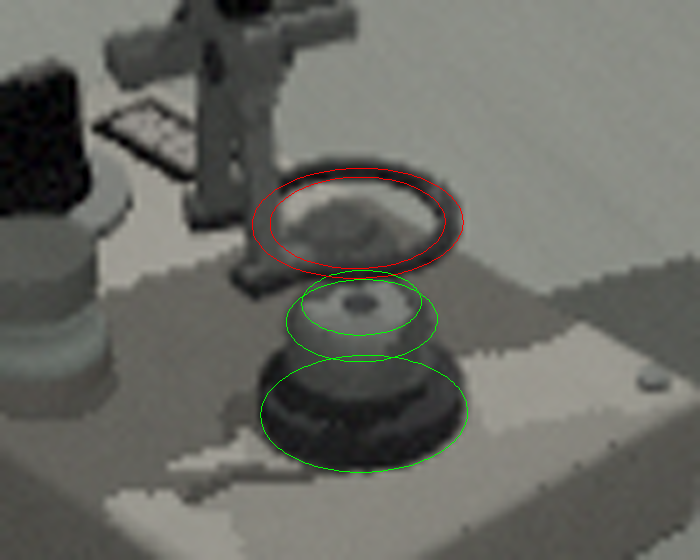

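View pics/a1t.png

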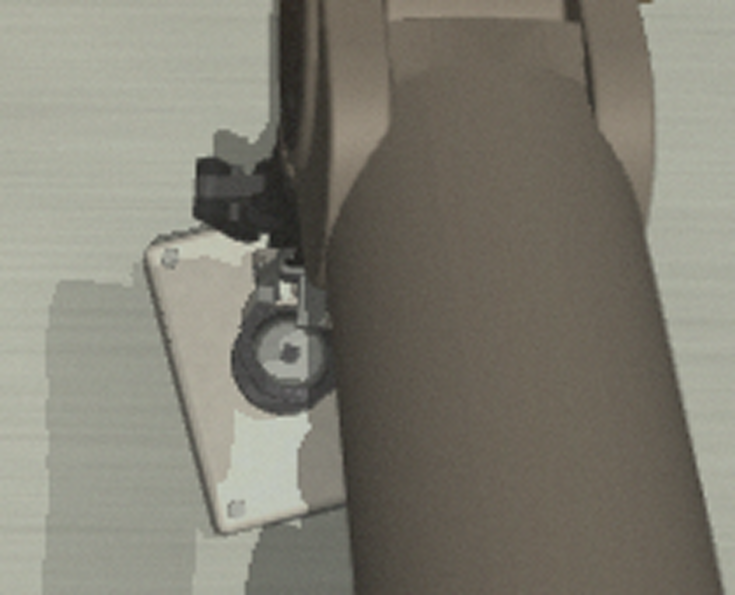

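View pics/a1w.png

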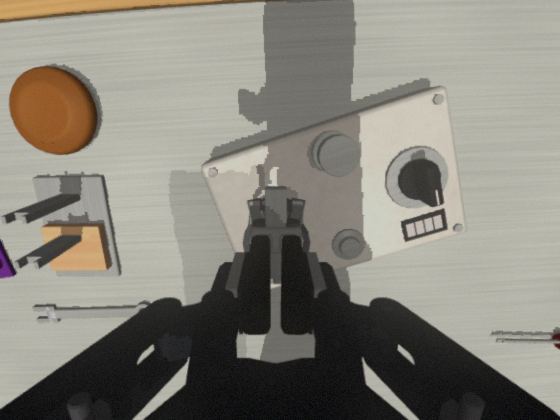

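>>> apply_moves:
  moves: "1 0 0 0.05 0 0 0;1 0 0 0.05 0 0 0;1 0 0 0.05 0 0 0;1 0 0 0.05 0 0 0;1 0 0 0.05 0 0 0;1 0 0 0.03 0 0 0;1 0 0 0.02 0 0 0;1 0 0 0 0 0 0;1 0 0 0 0 0 0"

```text
t: 16.42
eef_pos: [0.5846, -0.0981, 0.1917]
tool_rot: [-0.0, -0.69, 0.724, 0.0]
contact_force: [0.5, 0.3, -2.8]
gripper_width: 0.324
```

```bash
python3 ov.py a2
```

```text
t 16.42 tcp [ 0.5846 -0.0981  0.1917] yaw -92.72 zdir [-1.e-04 -0.e+00 -1.e+00] q [ 0.22  0.39 -0.21  1.79  0.1   0.97 -1.64] F [ 0.5  0.3 -2.8] w 0.324
shift units [ 0.001  0.001 -0.844] min rows 3.0
turn units [ 0.001 -0.    -0.004]
```

View pics/a2s.png

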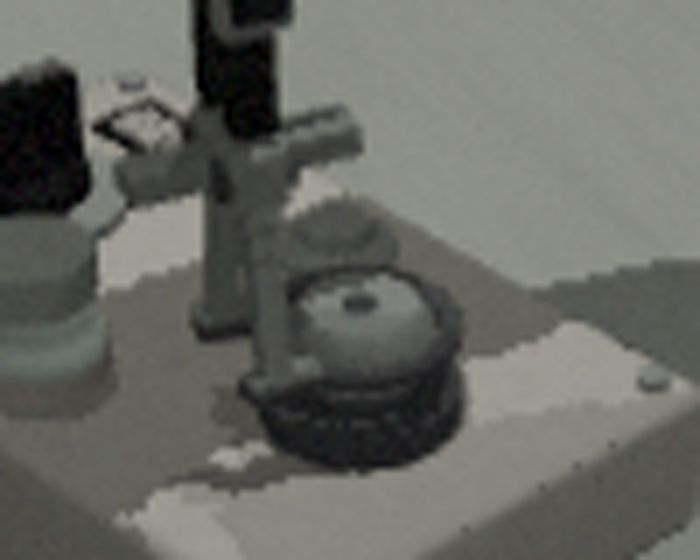

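View pics/a2t.png

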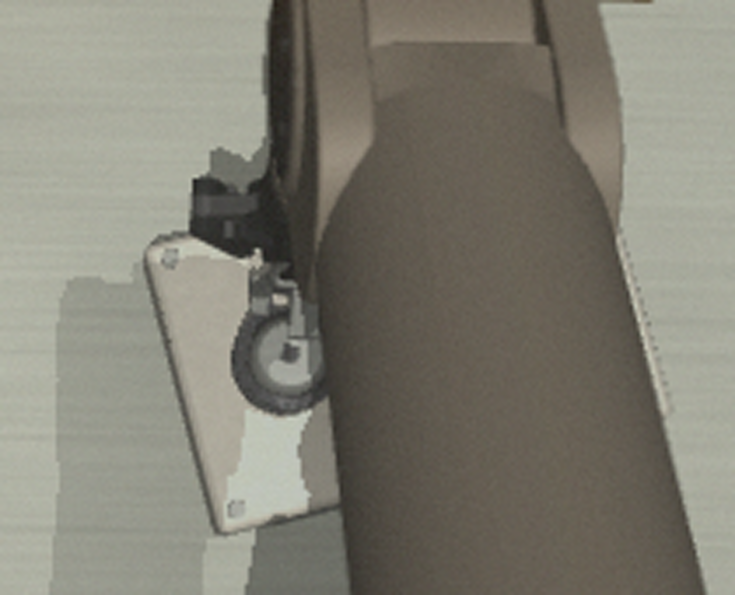

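>>> apply_moves:
  moves: "1 0 0 0.025 0 0 0;1 0 0 0.025 0 0 0;1 0 0 0.02 0 0 0;1 0 0 0.01 0 0 0;1 0 0 0 0 0 0;1 0 0 0 0 0 0"

```text
t: 17.07
eef_pos: [0.5845, -0.0981, 0.182]
tool_rot: [-0.0, -0.69, 0.724, 0.0]
contact_force: [0.1, 0.0, -2.3]
gripper_width: 0.32
```

>>> apply_moves:
  moves: "1 0 0 0.01 0 0 0;1 0 0 0.01 0 0 0;1 0 0 0 0 0 0;1 0 0 0 0 0 0"

```text
t: 17.4
eef_pos: [0.5845, -0.0981, 0.1796]
tool_rot: [-0.0, -0.69, 0.724, 0.0]
contact_force: [-0.2, 0.2, -2.8]
gripper_width: 0.321
```

>>> apply_moves:
  moves: "1 0 0 0.01 0 0 0;1 0 0 0 0 0 0;1 0 0 0 0 0 0"

```text
t: 17.65
eef_pos: [0.5846, -0.0981, 0.1785]
tool_rot: [-0.0, -0.69, 0.724, 0.0]
contact_force: [-0.1, 0.1, -2.3]
gripper_width: 0.327
```

>>> apply_moves:
  moves: "1 0 0 0.01 0 0 0;1 0 0 0 0 0 0;1 0 0 0 0 0 0"

```text
t: 17.9
eef_pos: [0.5845, -0.0981, 0.1772]
tool_rot: [-0.0, -0.69, 0.724, 0.0]
contact_force: [-0.4, 0.9, -2.7]
gripper_width: 0.324
```

>>> apply_moves:
  moves: "1 0 0 0.008 0 0 0;1 0 0 0 0 0 0;1 0 0 0 0 0 0"

```text
t: 18.15
eef_pos: [0.5847, -0.0981, 0.1764]
tool_rot: [0.0, -0.69, 0.724, -0.0]
contact_force: [0.3, -0.8, -2.5]
gripper_width: 0.321
```

>>> apply_moves:
  moves: "1 0 0 0.008 0 0 0;1 0 0 0 0 0 0;1 0 0 0 0 0 0"

```text
t: 18.4
eef_pos: [0.585, -0.0982, 0.1759]
tool_rot: [0.0, -0.69, 0.724, -0.0]
contact_force: [-1.3, -0.1, 2.2]
gripper_width: 0.324
```

```bash
python3 ov.py a3
```

```text
t 18.4 tcp [ 0.585  -0.0982  0.1759] yaw -92.72 zdir [ 9.e-04 -1.e-04 -1.e+00] q [ 0.22  0.41 -0.21  1.8   0.1   0.94 -1.65] F [-1.3 -0.1  2.2] w 0.324
shift units [ 0.     0.003 -0.975] min rows 3.0
turn units [-0.014 -0.001 -0.005]
```

View pics/a3s.png

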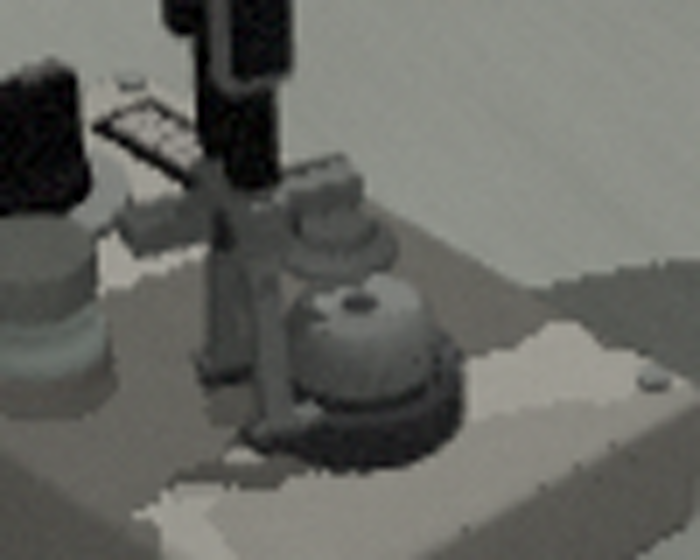

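View pics/a3t.png

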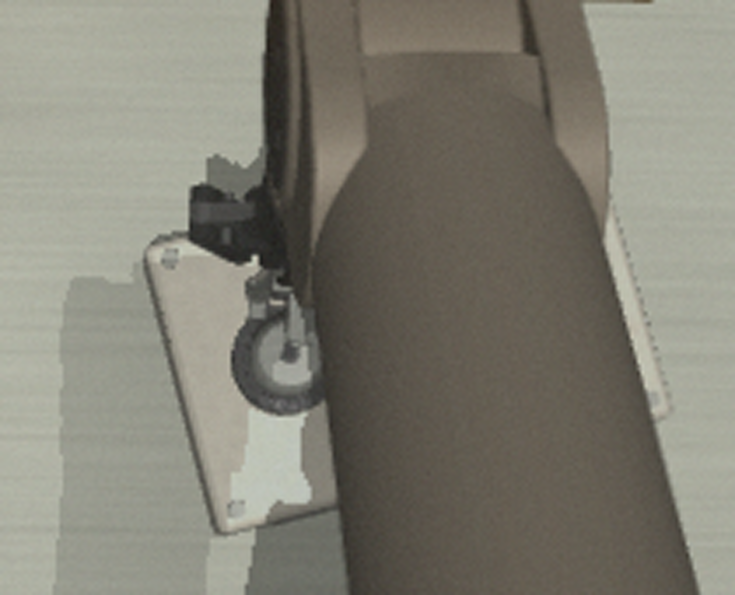

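View pics/a3w.png

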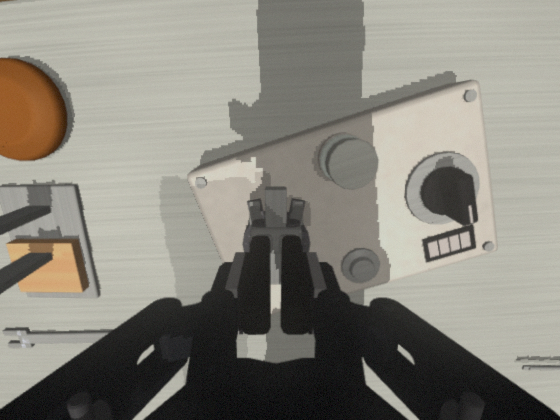

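```bash
python3 - <<'E'
from h import *
import pickle
s,w,t,T=pickle.load(open('a3.pkl','rb'))
base=cv2.resize(np.clip(s['image'][185:225,225:275,::-1].astype(float)*1.6,0,255).astype(np.uint8),None,fx=15,fy=15,interpolation=cv2.INTER_CUBIC)
im=base.copy(); hub=(.5485,-.0965)
th=np.radians(np.arange(0,361,3))
for r,z,col in ((.030,.05,(0,255,0)),(.030,.062,(0,255,0)),(.0295,.066,(0,0,255)),(.0245,.066,(0,0,255)),(.0295,.068,(255,0,0))):
    P=np.stack([hub[0]+r*np.cos(th),hub[1]+r*np.sin(th),0*th+z],1)
    q=((proj(s,P)+[-.3,.6]-[225,185]+.5)*15).astype(int); cv2.polylines(im,[q.reshape(-1,1,2)],False,col,1)
cv2.imwrite('pics/a3z.png',base);cv2.imwrite('pics/a3zo.png',im)
E
```

```text
(no output)
```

View pics/a3z.png

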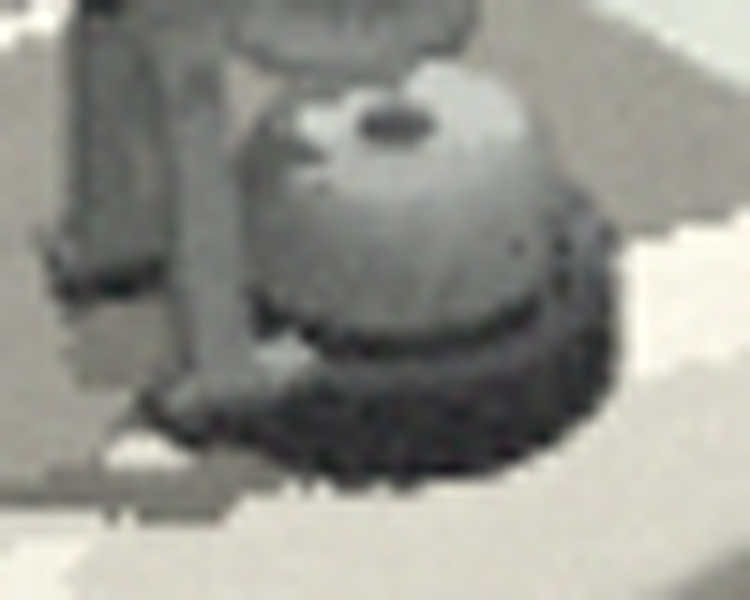

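View pics/a3zo.png

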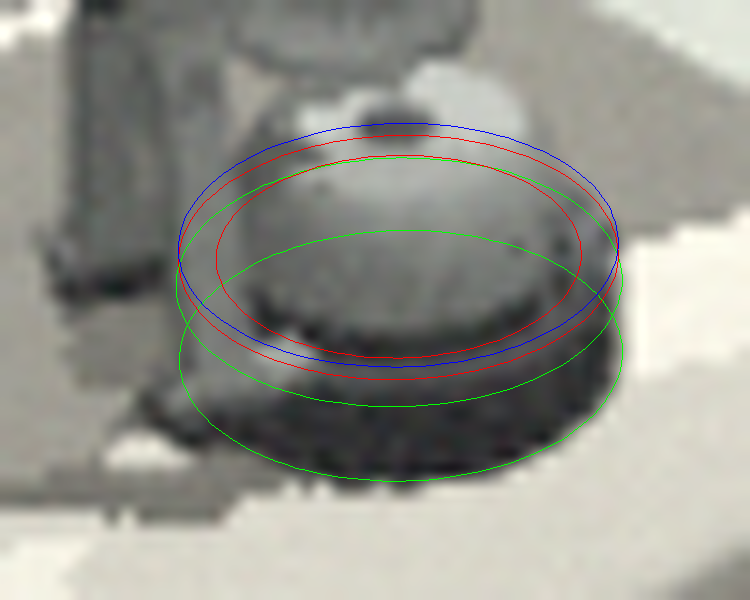

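>>> apply_moves:
  moves: "1 0 0 0 0 0 0;1 0 0 0 0 0 0;1 0 0 0 0 0 0;1 0 0 0 0 0 0;1 0 0 0 0 0 0"

```text
t: 18.97
eef_pos: [0.585, -0.0982, 0.1759]
tool_rot: [0.0, -0.69, 0.724, -0.0]
contact_force: [0.1, -0.4, 5.3]
gripper_width: 0.324
```

```bash
python3 - <<'E'
from h import *
plan(); print(bot.get_obs()['joint_vel'])
w=shot('wrist')
a=[r['location'] for r in nets.spot_point(w,'knob_grip')]; print(a)
save(w,'w9',(360,110,530,290),4)
E
```

```text
t 18.97 tcp [ 0.585  -0.0982  0.1759] yaw -92.72 zdir [ 1.1e-03 -1.0e-04 -1.0e+00] q [ 0.22  0.41 -0.21  1.8   0.1   0.94 -1.65] F [ 0.1 -0.4  5.3] w 0.324
[-0.00138631  0.00150467  0.00028491  0.00169175 -0.00108721 -0.00057034
 -0.00010034]
[[460.9, 199.1]]
```

View pics/w9.png

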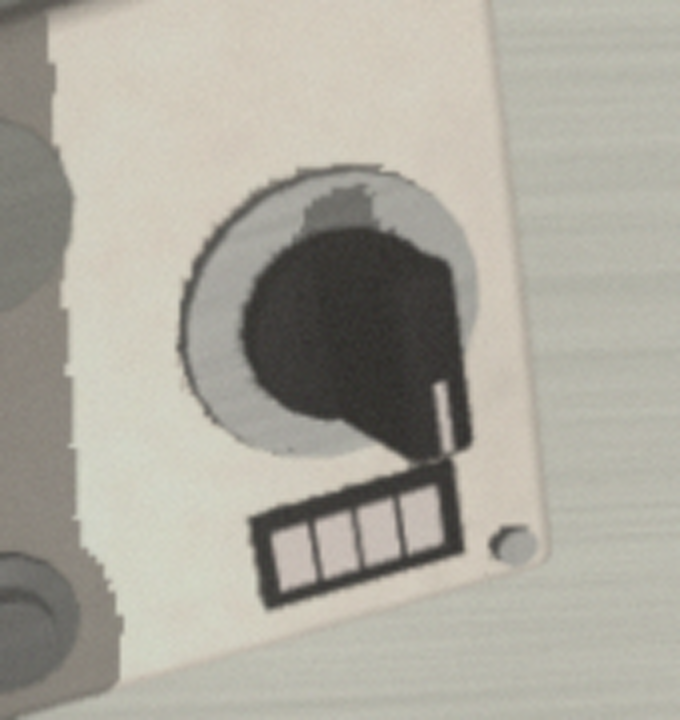

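```bash
python3 -c "
from station import bot
print(bot.hand_in())"
```

```text
the job is handed in; nothing more can be done
None
```

I turned the reset knob back to its zero stop, lifted the squeezed pliers and spread ring out of the grey stand, and lowered the ring over the shaft onto the hub face. I handed the job in at about 19 s, still gripping with 50 N. The hand-in gives no verdict, so the checks below are my own.

- **Knob:** the wrist torque jumped at the stop. Afterwards the pointer measured 16.2° against a case yaw of about 15.3°, a difference of about 0.02 rad.
- **Ring on the hub:** contact came at the expected height, and the push settled at 5.3 N upward on the wrist, about 8 N once the weight held is added. In the scene picture the ring's top lies about 4 mm above the hub face, flat and centred to about 1 mm.
- **Pliers:** the handles stand parallel and the grip opening held steady at 0.32. That scales to about 27 mm, below the stated 32 mm for squeezed handles. I put this down to the opening scale.
- **Bystanders:** I kept clear of all four and none looks shifted in the pictures, but I did not measure their positions at the end.
- **Disagreements:** the top camera placed things about 3 mm lower in y than the wrist camera, and the scene camera was about 1 pixel off. I placed the ring by the wrist and scene cameras, which agreed with each other once that pixel was allowed for.

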